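Centre-spot a glass blank on the marking press

ROBOT

A 6-joint arm with a two-finger parallel gripper is mounted at the origin on the work surface. World frame = base frame: x ahead of the robot, y to its left, z up, the work surface at z = 0. Lengths are in m, angles in rad, forces in N, time in s.
With the tool pointing down it reaches from about 0.25 to 0.725 m from the base axis. Payload 4 kg.
Tool frame: the origin (TCP) lies midway between the tips of the shut fingers; the grasp point (between the pads) lies 19 mm behind it (bot.grip_depth is the distance from the TCP to the grasp point, in m); z points along the fingers, y is the line along which they close (so a half turn about z gives the same grasp; the last joint's range is limited). The gripper opens to 85 mm and grips with 20 to 120 N. Pads are 22 mm wide; open, the fingers measure 114 mm over their backs; the gripper's body (76 mm by 85 mm) begins 54 mm behind the grasp point. The pads swing forward as they close: fully open they stand 13 mm farther back than shut.
Start: joints at [-1.124, 0.241, 0.005, 1.335, 0, 1.571], TCP at [0.216, -0.451, 0.203] pointing down, gripper open.
Joint ranges: [-2.72, 2.72], [-1.05, 1.87], [-1.09, 1.28], [-1.99, 2.15], [-1.42, 1.44], [-3.14, 3.14]. Speed limits (rad/s): [2.79, 2.79, 3.14, 3.14, 3.14, 3.14].

INTERFACE

Orientations are given as a unit quaternion [x, y, z, w].
In Python, from workcell import bot gives the robot as it stands.
- The arm moves only by the shell command python3 -m creep 'ROWS'. ROWS is JSON, one flat list of numbers, 5 for each row, row after row: the shift along the world's x, y, z in m, then the turn about the world's z in rad, then the finger opening in m, from 0 to 0.0854. In form: [x, y, z, twist, claw, x, y, z, twist, claw, ...]. A call has 1 to 10 rows; each row is the pose to reach, as a shift and turn from the pose commanded when the call began; what a row does not reach only later rows make up. A row lasts 1/12 s, in which the tool goes at most 41.7 mm and 7.16 degrees, less where a joint would pass 70% of its speed; a pose out of reach is approached as far as the arm can. A call with a gripper value outside its range is refused whole. The fingers move at their own pace and stop on an object; the grip force is fixed at half the most. Time passes only in rows, so rows that repeat a pose let the fingers close. It gives the time, the measured TCP pose, the force, the opening and the grip force at its end, in the units of the state.
- bot.get_obs(): the state, without advancing time (a new reading comes with each control period).
- bot.camera(name): name is "scene" or "top" or "wrist"; returns a dict with "pixels" (480x640x3 uint8, red, green, blue), "camera_matrix" (3x3 intrinsics, pixels), "dist_coeffs" ([k1, k2, p1, p2, k3] as OpenCV has them; the pictures are not rectified), "extrinsics" (4x4, takes a point from world to camera coordinates); the wrist camera has in their place "T_tool_cam" (4x4, takes a point from camera to tool coordinates, whose origin is the TCP and whose axes are the flange's). Camera axes: x right, y down, z forward; pixel columns grow to the right and rows downward; lengths in m; the calibration is good to about 2 mm. A picture is of the moment at which its call begins: read the wrist's pose just before it. There is no depth.
- bot.job_done(): hands the job in; it is judged then, once.
Trained networks look in the newest picture that a camera, given by its name, has taken for a name from the list of things; names that differ only in an ending like _2 or _b are one class to them, and where a whole thing is asked for, a point or a joint stands for the part that bears it (a point fixed in the world has none). Each returns a list of dicts, best first, with "score" (0 to 1); they miss things now and then, are a little off and sometimes report something else, mostly with a low value. They report only what shows in the picture. A call takes as long as a camera call. They do not tell look-alikes from the thing itself.
- bot.look_for(camera, thing): "centre" ([column, row] as shares, 0 to 1, of the picture: columns of its width, rows of its height, amid what is visible of it).
- bot.place_of(camera, thing): "centre" ([column, row] as shares, 0 to 1, of the picture: columns of its width, rows of its height: a listed point, or the origin of a listed thing).
The state is a dict: "clock": time; "joint_pos": joint angles; "joint_vel": joint speeds; "tau": joint torques, N m; "eef_pos": TCP position; "tool_rot": TCP orientation; "ft_force": force on the tool from outside, world axes, zero at the start; "ft_torque": the same for the moment, N m; "grip_width": finger opening in m; "grasp_force": force on a finger pad.
Only numpy, scipy, OpenCV 4.12 (cv2) and the standard library are available. Lean on these libraries where they do the work, as an engineer would, in place of code of your own. Each camera call takes 0.05 s, during which the arm holds its last target. There are 200 camera calls.

TASK

Slide the board with the glass blank, flat on the bench, until the pencilled spot on the glass lies straight under the point of the marking press and let go of it there; then push the press's sprung plunger down through its whole stroke, until you feel the point bear firmly on the spot, hold it so for about a second without crushing the glass, and let the plunger come right back up. The point must not press on the glass anywhere but at the spot; leave the board where it is and the tumbler, the stone and the white pot alone.

Things in the scene. Friction and masses are not known exactly. Their poses are not given: they have to be found in the camera images.
- press: Marking press fixed to the bench. Origin on the bench, on the vertical line of point and plunger: the spot goes to this x, y. Its column (46 mm square, foot 120 x 90 x 18 mm beginning 100 mm from the line) stands 140 mm off along its +y and carries a level arm (40 mm wide, 87 to 123 mm up) ending in a guide (42 mm diameter, 75 to 135 mm up). The bench under the arm is clear.
- cap (a point): Centre of the top of the plunger's black push cap (36 mm diameter, 12 mm thick), 185 mm above the bench when up; press straight down. The spring alone pushes back 3 N at the top, 5.5 N at 27 mm; on the glass it climbs 5 N per mm. The point marks well at 6 N or more on the glass (over 11 N felt on the cap); over 25 N on the glass (about 29 N felt) crushes it.
- plunger (a joint): How far the plunger is pushed down, m: 0 up at rest, at most 0.036; springs back. The vertical steel point (6 mm thick, rounded end) hangs below the guide and moves with it. How far it sticks out was set by the last user and is not known: at rest its end is 32 to 48 mm above the bench, so 8 to 24 mm above the glass.
- board: Loose wooden slide board, 220 (x) x 100 (y) x 12 mm, 0.3 to 0.6 kg, lying flat on the bench; origin at the centre of its underside, z up. A clear round glass blank (90 mm diameter, 12 mm thick, its top 24 mm above the board's underside) is fixed on it round x = +48 mm. An upright grip stands at its -x end.
- grip (a point): Point in the board's upright wooden grip at which to hold it: the grip is 50 mm long (board x), 20 mm wide (board y, close the fingers along this) and stands from 12 to 60 mm above the bench; this point is 45 mm up, 85 mm from the board's origin along -x.
- mark (a point): Centre of the pencilled spot (dark dot of 10 mm diameter with a thin cross of 26 mm) on the top of the glass, 65 mm along x and 12 mm along y from the board's origin, 24 mm above its underside. The point must come down inside the dot, within 5 mm of its centre.
- tumbler: Bystander: clear glass tumbler, 72 mm diameter, 90 mm high, origin at the centre of its underside.
- stone: Bystander: grey dressing stone, 110 x 60 x 45 mm, origin at the centre of its underside.
- pot: Bystander: white plastic pot with two small side lugs, 110 mm diameter, 95 mm high, origin at the centre of its underside.
Mind the look-alikes: they are no part of the job. Leave any turquoise look-alike of the board alone.

How it is judged:
On the way, in this order (a step that is already met when the one before it is completed fails the run):
1. the spot lies under the point (within 5 mm), the board flat, at rest and let go, the plunger up (horizontal distance between mark and press below 0.005 m and height (world z) of board below 0.004 m and angle between board's own z axis and vertical below 0.05 rad and value of joint plunger below 0.003 m and linear speed of board below 0.01 m/s and contact force between the fingers and board below 0.2 N), for 0.2 s.
2. the plunger is pushed until the point bears on the spot with 6 to 25 N, and held for half a second (horizontal distance between mark and press below 0.005 m and value of joint plunger above 0.006 m and contact force between press and board between 6 and 25 N), for 0.5 s.
At the end, for the whole second after the job is handed in: The plunger is back up (within 3 mm) with the point off the glass; the board lies still and flat on the bench (within 4 mm and 0.05 rad) with the spot within 5 mm of the point's line (horizontal distance between mark and press below 0.005 m and height (world z) of board below 0.004 m and angle between board's own z axis and vertical below 0.05 rad and value of joint plunger below 0.003 m and contact force between press and board below 0.3 N and linear speed of board below 0.01 m/s); the robot touches nothing.
It fails at once if the point or press bears on the board or glass with more than 25 N (contact force between press and board above 25 N).
It fails at once if the point presses on the board or glass more than 8 mm away from the spot's centre (value of joint plunger above 0.005 m and contact force between press and board above 2 N and horizontal distance between mark and press above 0.008 m).
It fails at once if the board is lifted more than 20 mm or tipped by more than 0.2 rad instead of being slid (height (world z) of board above 0.02 m or angle between board's own z axis and vertical above 0.2 rad).
It fails at once if the tumbler, the stone or the pot is moved by more than 20 mm (distance of any of tumbler, stone, pot from where it was at the start of the episode above 0.02 m).
It also fails if it takes over 54 s, if anything falls off the work surface, if the arm or the gripper's body presses on something with over 40 N, if the wrist force passes 120 N, or if a joint passes its speed limit or range.

## Working session

There is one attempt and no reset: what is moved stays moved. The work goes in short steps, Python scripts to look and compute and a shell command to move; the robot and the scene stay as the last step left them, time stands still between calls to the robot, and variables do not carry over. Pictures are saved under pics/ and viewed, at most 10 in all, crops included, and the job is handed in when it is done.

```bash
mkdir -p pics; ls
cat > h.py <<'E'
import numpy as np, cv2
from workcell import bot
from scipy.spatial.transform import Rotation as R
def cam(n):
    o=bot.get_obs(); c=bot.camera(n)
    if n=="wrist":
        T=np.eye(4);T[:3,:3]=R.from_quat(o["tool_rot"]).as_matrix();T[:3,3]=o["eef_pos"]
        W=T@np.array(c["T_tool_cam"])
    else: W=np.linalg.inv(np.array(c["extrinsics"]))
    c["W"]=W; return c
def ray(c,uv):
    u=np.array([[uv]],float)
    p=cv2.undistortPoints(u,np.array(c["camera_matrix"]),np.array(c["dist_coeffs"]))[0,0]
    return c["W"][:3,3], c["W"][:3,:3]@np.array([p[0],p[1],1])
def atz(c,uv,z):
    o,d=ray(c,uv); return o+d*(z-o[2])/d[2]
def tri(rs):
    A=np.zeros((3,3));b=np.zeros(3)
    for o,d in rs:
        d=d/np.linalg.norm(d);P=np.eye(3)-np.outer(d,d);A+=P;b+=P@o
    p=np.linalg.solve(A,b)
    return p,[np.linalg.norm(np.cross(p-o,d/np.linalg.norm(d))) for o,d in rs]
def proj(c,p):
    M=np.linalg.inv(c["W"]);r=cv2.Rodrigues(M[:3,:3])[0]
    return cv2.projectPoints(np.array([p],float),r,M[:3,3],np.array(c["camera_matrix"]),np.array(c["dist_coeffs"]))[0][0,0]
def px(r): return np.array(r["centre"])*[640,480]
def save(c,f,box=None,s=1):
    im=np.array(c["pixels"])[:,:,::-1]
    if box: im=im[box[1]:box[3],box[0]:box[2]]
    if s!=1: im=cv2.resize(im,None,fx=s,fy=s,interpolation=cv2.INTER_CUBIC)
    cv2.imwrite("pics/"+f,im)
E
python3 - <<'E'
from h import *
np.set_printoptions(precision=4,suppress=True)
for n in("scene","top"):
    c=cam(n);save(c,n+".png")
    print(n,"cam at",c["W"][:3,3])
    for t,z in(("press",0),("cap",.185),("board",0),("grip",.045),("mark",.024),("tumbler",0),("stone",0),("pot",0)):
        for r in bot.place_of(n,t)[:3]: print(t,round(r["score"],2),px(r).round(1),atz(c,px(r),z))
print({k:v for k,v in bot.get_obs().items() if k in("clock","eef_pos","tool_rot","ft_force","grip_width")})
E
```

```text
pics
scene cam at [ 1.2256 -0.0837  1.0209]
press 0.72 [382.6 321.4] [0.6449 0.0765 0.    ]
cap 0.65 [392.5 277.6] [0.6406 0.0835 0.185 ]
cap 0.28 [458.2 240.7] [0.543 0.255 0.185]
board 0.92 [245.  213.3] [ 0.245  -0.2978  0.    ]
board 0.81 [263.1 296.6] [ 0.5531 -0.2299  0.    ]
grip 0.96 [279.6 259.4] [ 0.4657 -0.1834  0.045 ]
grip 0.84 [226.  218.8] [ 0.3069 -0.3428  0.045 ]
mark 0.88 [258. 316.] [ 0.6262 -0.2372  0.024 ]
mark 0.73 [247.5 190.2] [ 0.1678 -0.2915  0.024 ]
tumbler 0.57 [269.1 359.7] [ 0.7349 -0.2087  0.    ]
tumbler 0.46 [278.3 261.5] [ 0.438  -0.1916  0.    ]
stone 0.61 [457.3 242.3] [0.3977 0.326  0.    ]
pot 0.84 [187.6 309.4] [ 0.5828 -0.4268  0.    ]
pot 0.39 [264.7 296.1] [ 0.5518 -0.2257  0.    ]
top cam at [ 0.309  -0.0372  1.0956]
press 0.87 [265.  183.7] [0.6435 0.0819 0.    ]
cap 0.61 [254.5 160.9] [0.6388 0.0848 0.185 ]
board 0.92 [420.9 342.4] [ 0.2365 -0.2992  0.    ]
board 0.56 [382.7 217.7] [ 0.5489 -0.2192  0.    ]
grip 0.72 [440.7 309.3] [ 0.3148 -0.34    0.045 ]
grip 0.58 [374.2 243.6] [ 0.4751 -0.1882  0.045 ]
mark 0.69 [385.1 186.4] [ 0.6248 -0.2249  0.024 ]
mark 0.55 [418.3 369.9] [ 0.1749 -0.2837  0.024 ]
mark 0.21 [262.9 183.4] [0.637  0.0846 0.024 ]
tumbler 0.71 [376.  150.1] [ 0.7315 -0.2097  0.    ]
tumbler 0.42 [266.2 185.3] [0.6392 0.0789 0.    ]
stone 0.77 [164.6 277.4] [0.4052 0.3305 0.    ]
pot 0.62 [461.6 199.5] [ 0.5942 -0.4265  0.    ]
{'clock': 0.9, 'eef_pos': array([ 0.216 , -0.4509,  0.2027]), 'tool_rot': array([ 0.9751,  0.2216, -0.    , -0.    ]), 'ft_force': array([-0.3983, -0.0018,  0.5208]), 'grip_width': 0.0853194475288157}
```

View pics/scene.png

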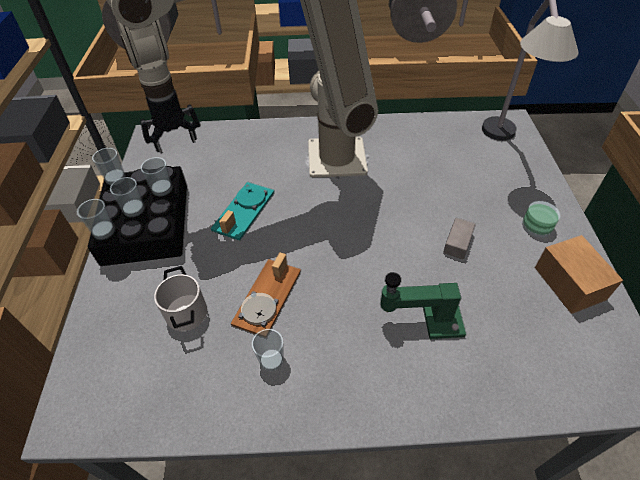

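View pics/top.png

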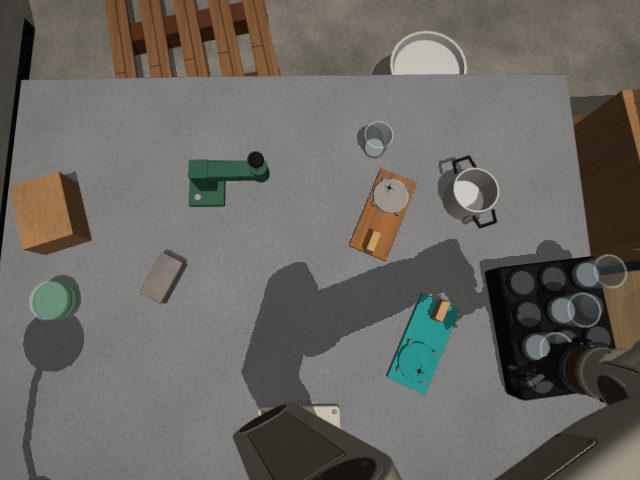

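The scene picture shows the brown board at (267,295) with its grip at (280,262) and its spot at (259,314). It also shows the turquoise look-alike at (245,210), the green press with its cap at (393,278), the tumbler at (268,350), the pot at (180,300) and the stone at (460,238). The top picture agrees, with the board at (383,215), grip (373,240), spot (390,188) and cap (256,160).

Candidates for "board": brown at scene (267,295) / top (383,215), and turquoise at scene (245,210) / top (421,342). I choose the brown wooden one, and check it next in a crop.

Run:
```python
from h import *
np.set_printoptions(precision=4,suppress=True)
a,b=cam("scene"),cam("top")
ia=np.array(a["pixels"])[230:360,200:420,::-1]; 
cv2.imwrite("pics/crop1.png",cv2.resize(np.array(a["pixels"])[240:340,200:330,::-1],None,fx=6,fy=6,interpolation=cv2.INTER_CUBIC))
for n,p,q in(("grip",(279.6,259.4),(374.2,243.6)),("mark",(258,316),(385.1,186.4)),("mark_eye",(259,314),(389.5,188)),("cap",(392.5,277.6),(254.5,160.9)),("press",(382.6,321.4),(265,183.7))):
    print(n,*tri([ray(a,p),ray(b,q)]))
w=cam("wrist");print(np.array(w["T_tool_cam"]),w["camera_matrix"])
```

```text
grip [ 0.4735 -0.1845  0.0553] [np.float64(0.002161873317563112), np.float64(0.002161873317563092)]
mark [ 0.6256 -0.2314  0.0217] [np.float64(0.006000156099129217), np.float64(0.006000156099129234)]
mark_eye [ 0.6205 -0.2354  0.0239] [np.float64(0.0005266108538541501), np.float64(0.0005266108538541373)]
cap [0.6393 0.0845 0.1833] [np.float64(0.0006246376578809895), np.float64(0.0006246376578810414)]
press [ 0.6438  0.0795 -0.0019] [np.float64(0.0026651732817565645), np.float64(0.0026651732817565324)]
[[-0.0001 -0.9506 -0.3105  0.0795]
 [ 1.     -0.0003  0.0006  0.0001]
 [-0.0007 -0.3105  0.9506 -0.1718]
 [ 0.      0.      0.      1.    ]] [[373.2759   0.     316.038 ]
 [  0.     373.2759 236.991 ]
 [  0.       0.       1.    ]]
```

View pics/crop1.png

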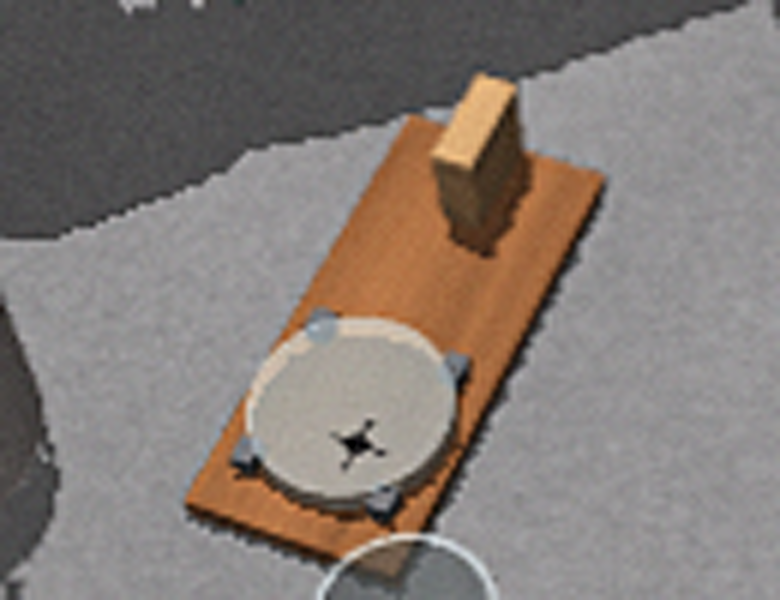

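The crop shows the brown board with its light grip at crop (480,120), the clear blank, and the spot's cross at crop (358,442), which is scene (259.7,313.7). The triangulated spot height of 24 mm fits. The tumbler's rim shows just beyond the board's end. Next I move above the grip for a wrist view.

```bash
python3 -m creep '[0.041,0.045,0,-0.1,0.0854,0.061,0.067,0,-0.2,0.0854,0.092,0.1,0,-0.32,0.0854,0.122,0.135,0,-0.44,0.0854,0.152,0.168,0,-0.56,0.0854,0.183,0.2,0,-0.68,0.0854,0.214,0.235,0,-0.8,0.0854,0.245,0.27,0,-0.85,0.0854,0.245,0.27,0,-0.85,0.0854,0.245,0.27,0,-0.85,0.0854]'
python3 - <<'E'
from h import *
np.set_printoptions(precision=4,suppress=True)
w=cam("wrist");save(w,"w1.png");print(bot.get_obs()["eef_pos"],bot.get_obs()["tool_rot"])
for t,z in(("grip",.045),("mark",.024),("board",0)):
    for r in bot.place_of("wrist",t)[:2]: print(t,round(r["score"],2),px(r).round(1),atz(w,px(r),z))
np.save("W1.npy",w["W"])
E
```

```text
clock: 1.88
eef_pos: [0.4608, -0.184, 0.2028]
tool_rot: [0.981, -0.192, 0.001, -0.004]
ft_force: [0.3, -0.1, -0.5]
grip_width: 0.0853
grasp_force: 0.0
[ 0.4618 -0.1842  0.2026] [ 0.9816 -0.1908  0.0016 -0.0041]
grip 0.73 [311.8 186.1] [ 0.4811 -0.187   0.045 ]
grip 0.65 [525.2 285.4] [ 0.3138 -0.3426  0.045 ]
mark 0.92 [303.    8.5] [ 0.618  -0.2348  0.024 ]
board 0.94 [483.7 335. ] [ 0.2393 -0.3018  0.    ]
board 0.76 [313.4  89.3] [ 0.558  -0.2193  0.    ]
```

View pics/w1.png

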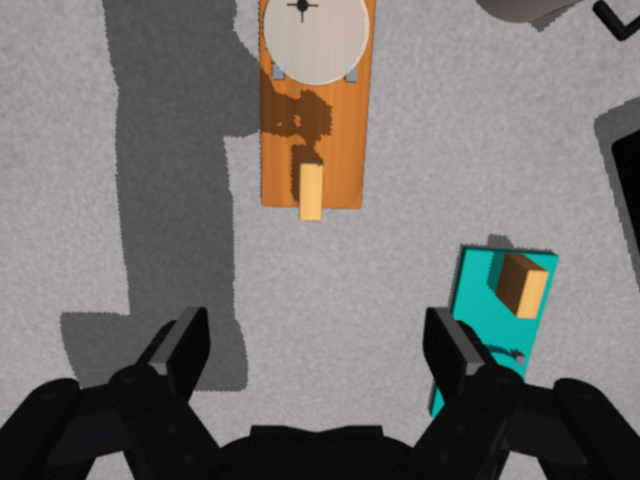

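The wrist picture shows the brown board with its grip top spanning (300,163)–(322,220), its near corners at (262,206) and (361,208), and the spot at (302,6). The turquoise board at (500,330) is well off to the side.

Run:
```python
from h import *
np.set_printoptions(precision=4,suppress=True)
w=cam("wrist");a,b=cam("scene"),cam("top")
m=atz(w,(302.5,6),.024)
for p in((300,163.5),(322,163.5),(321.5,220),(300,220),(311,192)): print("griptop",atz(w,p,.06))
for p in((262,206),(361,208.5),(376,2),(263.5,20)): print("boardtop",atz(w,p,.012))
print("mark",m, tri([ray(w,(302.5,6)),ray(a,(259.7,313.7)),ray(b,(389.5,188))]))
# grip top centre: scene crop (476,122)/6+(200,240)
print("griptop tri",tri([ray(w,(311,192)),ray(a,(200+476/6,240+122/6)),]),tri([ray(w,(311,192)),ray(a,(200+476/6,240+122/6)),ray(b,(373.5,239))]))
g0,g1=[(atz(w,p,.06)+atz(w,q,.06))/2 for p,q in(((300,163.5),(322,163.5)),((321.5,220),(300,220)))]
d=g0-g1;print("yaw grip",np.arctan2(d[1],d[0]),np.linalg.norm(d))
g=(g0+g1)/2;d=m-g;print("yaw mark-grip",np.arctan2(d[1],d[0])-np.arctan2(12,150),np.linalg.norm(d[:2]))
d=atz(w,(262,206),.012)-atz(w,(361,208.5),.012);print("yaw edge",np.arctan2(d[1],d[0])-np.pi/2,np.linalg.norm(d))
```

```text
griptop [ 0.5014 -0.191   0.06  ]
griptop [ 0.4944 -0.2079  0.06  ]
griptop [ 0.4494 -0.1891  0.06  ]
griptop [ 0.4565 -0.1718  0.06  ]
griptop [ 0.4757 -0.1902  0.06  ]
boardtop [ 0.4728 -0.1351  0.012 ]
boardtop [ 0.4329 -0.2253  0.012 ]
boardtop [ 0.5977 -0.3003  0.012 ]
boardtop [ 0.6219 -0.2059  0.012 ]
mark [ 0.6159 -0.2405  0.024 ] (array([ 0.6186, -0.2368,  0.0218]), [np.float64(0.004350889174576331), np.float64(0.003298841625648367), np.float64(0.00249112017453213)])
griptop tri (array([ 0.4727, -0.1864,  0.0484]), [np.float64(0.002846345913950546), np.float64(0.002846345913950509)]) (array([ 0.48  , -0.1858,  0.0608]), [np.float64(0.006109116955808061), np.float64(0.003411838815150639), np.float64(0.0038296126573825586)])
yaw grip -0.4005645307620017 0.04879408143535922
yaw mark-grip -0.4249857677081124 0.14929646312490638
yaw edge -0.41655706433801454 0.09859157383692524
```

```bash
python3 -m creep '[0.014,-0.005,-0.02,-0.02,0.0854,0.014,-0.005,-0.055,-0.02,0.0854,0.014,-0.005,-0.09,-0.02,0.0854,0.014,-0.005,-0.12,-0.02,0.0854,0.014,-0.005,-0.145,-0.02,0.0854,0.014,-0.005,-0.16,-0.02,0.0854,0.014,-0.005,-0.17,-0.02,0.0854,0.014,-0.005,-0.175,-0.02,0.0854,0.014,-0.005,-0.175,-0.02,0.0854]'
python3 - <<'E'
from h import *
o=bot.get_obs();print(o["eef_pos"],o["ft_force"])
w=cam("wrist");save(w,"w2.png")
E
```

```text
clock: 2.98
eef_pos: [0.4692, -0.1984, 0.0272]
tool_rot: [0.979, -0.202, 0.0, -0.005]
ft_force: [-0.4, -0.4, 0.2]
grip_width: 0.0855
grasp_force: 0.0
[ 0.46919878 -0.1984141   0.02719366] [-0.41296218 -0.44079643  0.18812813]
```

View pics/w2.png

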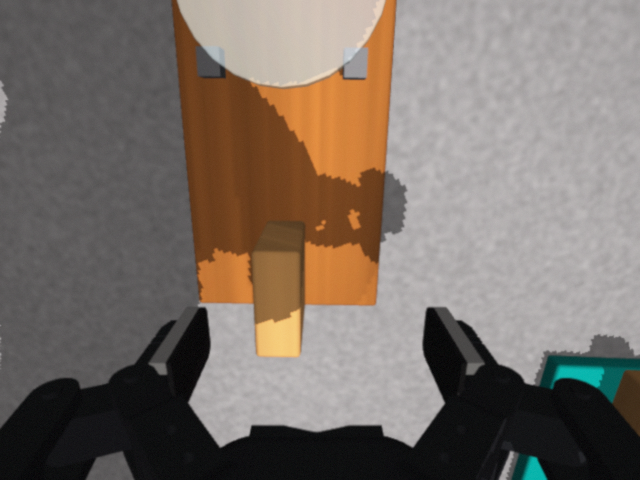

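The grip shows at (279,310), left of the fingers' mid-line at 316. This agrees with the measured pose, which drifted about 10 mm sideways during the descent. I correct this before closing.

```bash
python3 -m creep '[0.004,0.005,0,0,0.0854,0.007,0.01,0,0,0.0854,0.007,0.01,0,0,0.0854,0.007,0.01,0,0,0.0854]'
```

```text
clock: 3.37
eef_pos: [0.4755, -0.1933, 0.0285]
tool_rot: [0.981, -0.196, 0.002, -0.007]
ft_force: [0.5, 0.1, -1.0]
grip_width: 0.0855
grasp_force: 0.0
```

```bash
python3 -m creep '[0,0.004,0,0,0.0854,0,0.004,0,0,0.0854,0,0.004,0,0,0.06,0,0.004,0,0,0.03,0,0.004,0,0,0.01,0,0.004,0,0,0.01,0,0.004,0,0,0.01,0,0.004,0,0,0.01,0,0.004,0,0,0.01,0,0.004,0,0,0.01]'
python3 - <<'E'
from h import *
o=bot.get_obs();print(o["eef_pos"],o["tool_rot"],o["ft_force"],o["grip_width"],o["grasp_force"])
w=cam("wrist")
for r in bot.place_of("wrist","mark")[:2]: print(r["score"],px(r),atz(w,px(r),.024))
save(w,"w3.png")
E
```

```text
clock: 4.2
eef_pos: [0.4743, -0.1906, 0.0281]
tool_rot: [0.981, -0.195, 0.002, -0.009]
ft_force: [-0.4, 2.8, 3.7]
grip_width: 0.0172
grasp_force: 58.6
[ 0.47429318 -0.19064997  0.0281184 ] [ 0.98076723 -0.1949784   0.00191404 -0.00868304] [-0.40996283  2.84245931  3.7496547 ] 0.017199822418739005 58.64036886021495
```

View pics/w3.png

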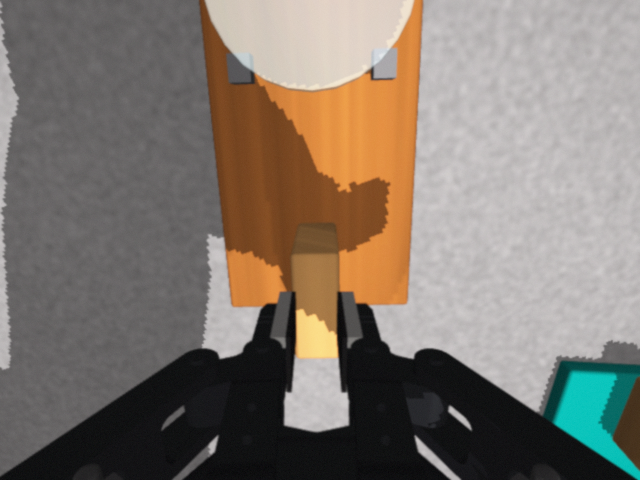

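The fingers hold the grip at (316,310), symmetrically, at 59 N. Now I slide towards +y in stages, a little -x at first to clear the tumbler.

```bash
python3 -m creep '[-0.005,0.01,0,0,0.01,-0.008,0.025,0,0,0.01,-0.008,0.045,0,0,0.01,-0.008,0.065,0,0,0.01,-0.008,0.085,0,0,0.01,-0.006,0.105,0,0,0.01,-0.003,0.125,0,0,0.01,0,0.14,0,0,0.01,0,0.15,0,0,0.01,0,0.15,0,0,0.01]'
```

```text
clock: 5.13
eef_pos: [0.4428, -0.1375, 0.0282]
tool_rot: [0.986, -0.168, 0.005, -0.026]
ft_force: [4.1, -2.1, 4.7]
grip_width: 0.0169
grasp_force: 59.6
```

Run:
```python
from h import *
np.set_printoptions(precision=4,suppress=True)
o=bot.get_obs();print(o)
print(R.from_quat(o["tool_rot"]).as_matrix())
```

```text
{'clock': 5.1333, 'joint_pos': array([-0.3383,  0.328 , -0.3735,  0.8686,  0.052 ,  3.1402]), 'joint_vel': array([-0.0036, -0.0265, -0.0413, -0.0135,  0.0027,  0.0001]), 'tau': array([ -0.1716, -33.4794,  16.0137,   1.7803,   0.3662,   0.1487]), 'eef_pos': array([ 0.4428, -0.1375,  0.0282]), 'tool_rot': array([ 0.9855, -0.1676,  0.0047, -0.0256]), 'ft_force': array([ 4.1112, -2.0977,  4.6568]), 'ft_torque': array([-0.5808, -0.835 ,  0.0931]), 'grasp_force': 59.63150574825704, 'grip_width': 0.016919698911044334}
[[ 0.9438 -0.33    0.0179]
 [-0.3305 -0.9425  0.0488]
 [ 0.0008 -0.052  -0.9986]]
```

```bash
python3 -m creep '[0,0,0,0,0.01,0,0,0,0,0.01]'; python3 -c "
from h import *
w=cam('top');save(w,'t2.png',(300,120,460,280),4)
o=bot.get_obs();print(o['joint_pos'],o['eef_pos'],o['ft_force'],o['ft_torque'])"
```

```text
clock: 5.3
eef_pos: [0.4426, -0.1374, 0.0282]
tool_rot: [0.985, -0.168, 0.004, -0.026]
ft_force: [3.7, -0.6, 5.5]
grip_width: 0.0169
grasp_force: 59.9
[-0.3383931   0.32819185 -0.37318215  0.86954393  0.05222879  3.14038115] [ 0.44261948 -0.13739143  0.02817758] [3.08696934 0.02441092 5.53817342] [-0.35939363 -0.63110037  0.1558312 ]
```

View pics/t2.png

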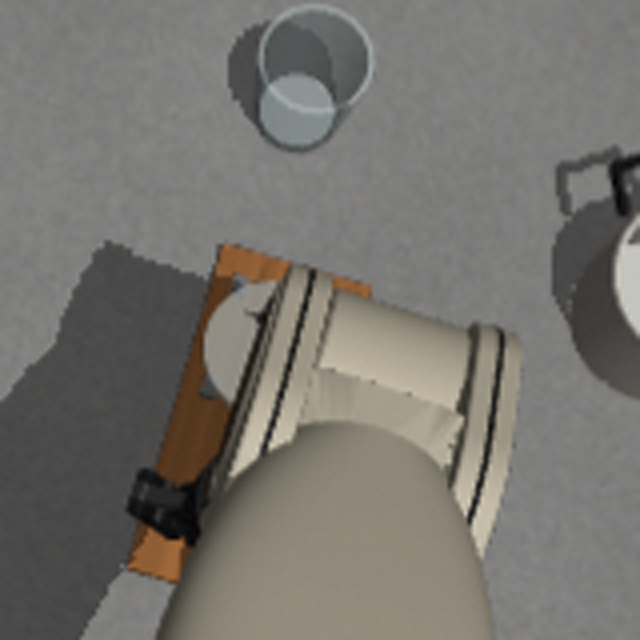

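The picture shows the arm over the board with the board turned slightly, and the tumbler untouched at crop (315,60). The cause of the drift is that joint 6 sits at its limit of 3.14, so the yaw must increase as the arm swings to +y. I will therefore turn the board to a yaw of about +0.3 while sliding, which needs a final grip near (0.50, 0.03).

```bash
python3 -m creep '[0,0,0,0.08,0.01,0,0.005,0,0.16,0.01,0.005,0.015,0,0.24,0.01,0.01,0.03,0,0.32,0.01,0.015,0.045,0,0.40,0.01,0.02,0.06,0,0.48,0.01,0.02,0.075,0,0.54,0.01,0.02,0.085,0,0.58,0.01,0.02,0.09,0,0.58,0.01,0.02,0.09,0,0.58,0.01]'
python3 -c "
from h import *
o=bot.get_obs();print(o['joint_pos'],o['eef_pos'],o['tool_rot'],o['ft_force'],o['ft_torque'])
b=cam('top')
for n in ('scene','top'):
  c=cam(n)
  for t,z in(('mark',.024),('cap',.185),('press',0),('grip',.045)):
    for r in bot.place_of(n,t)[:3]: print(n,t,round(r['score'],2),px(r).round(1),atz(c,px(r),z).round(4))"
```

```text
clock: 6.18
eef_pos: [0.4613, -0.0476, 0.0281]
tool_rot: [0.992, 0.121, -0.004, -0.025]
ft_force: [0.8, -1.7, 8.7]
grip_width: 0.0169
grasp_force: 60.3
[-0.13549075  0.34401855 -0.34904007  0.89874673  0.04558461  2.76349755] [ 0.46128489 -0.04761173  0.02812822] [ 0.9923683   0.12072917 -0.00436927 -0.024709  ] [ 0.78971174 -1.69731607  8.67615636] [-0.61331731 -0.1355206  -0.28156788]
scene mark 0.94 [246.1 189.1] [ 0.1627 -0.2963  0.024 ]
scene mark 0.56 [350.9 307.8] [ 0.6148 -0.0024  0.024 ]
scene cap 0.81 [393.2 278.3] [0.6426 0.0848 0.185 ]
scene press 0.86 [385.5 322.3] [0.648  0.0834 0.    ]
scene grip 0.97 [332.2 253.6] [ 0.4539 -0.0406  0.045 ]
scene grip 0.58 [226.6 217.7] [ 0.3026 -0.3413  0.045 ]
top mark 0.84 [295.5 194.8] [0.606  0.0024 0.024 ]
top cap 0.62 [255.7 157.4] [0.6468 0.0824 0.185 ]
top press 0.71 [264.7 180.4] [0.6524 0.0827 0.    ]
top grip 0.84 [441.6 313.2] [ 0.3057 -0.3416  0.045 ]
```

```bash
python3 -m creep '[0.004,0.01,0,0,0.01,0.01,0.022,0,0,0.01,0.016,0.035,0,0,0.01,0.022,0.048,0,0,0.01,0.028,0.06,0,0,0.01,0.032,0.068,0,0,0.01,0.034,0.072,0,0,0.01,0.034,0.072,0,0,0.01]'
python3 -c "
from h import *
o=bot.get_obs();print(o['joint_pos'],o['eef_pos'],o['tool_rot'],o['ft_force'],o['ft_torque'])
ims=[]
for n,bx in (('scene',(310,250,410,350)),('top',(225,135,325,235))):
  c=cam(n); x0,y0,x1,y1=bx
  ims.append(cv2.resize(np.array(c['pixels'])[y0:y1,x0:x1,::-1],(400,400),interpolation=cv2.INTER_CUBIC))
  for t,z in(('mark',.024),('cap',.185)):
    for r in bot.place_of(n,t)[:2]: print(n,t,round(r['score'],2),px(r).round(1),atz(c,px(r),z).round(4))
cv2.imwrite('pics/pair.png',np.hstack(ims))"
```

```text
clock: 7.4
eef_pos: [0.4944, 0.0235, 0.0281]
tool_rot: [0.992, 0.12, -0.005, -0.024]
ft_force: [-1.4, -3.5, 11.8]
grip_width: 0.0169
grasp_force: 60.8
[ 0.01594978  0.39246135 -0.27280097  0.92140867  0.04692618  2.91634703] [0.49435483 0.02346597 0.02811112] [ 0.9924548   0.12008383 -0.00544107 -0.02416073] [-1.38866587 -3.48646257 11.78315239] [-1.00458346  0.27938034 -0.39780195]
scene mark 0.9 [382.7 317. ] [0.6461 0.0746 0.024 ]
scene mark 0.83 [246.9 191.9] [ 0.1755 -0.2928  0.024 ]
scene cap 0.49 [394.4 276.3] [0.6373 0.0882 0.185 ]
top mark 0.83 [419.6 373.7] [ 0.1662 -0.2862  0.024 ]
top cap 0.54 [258.1 159.9] [0.641 0.077 0.185]
```

View pics/pair.png

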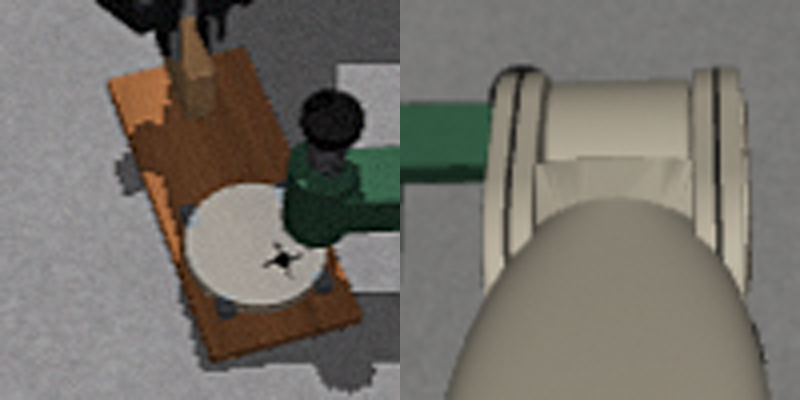

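The left half shows the scene camera's view: the spot at about (380.5,315), just short of the press line, and the cap centre at about (392.7,278). In the right half the arm hides the spot from the top camera. By kinematics the spot is at about (0.638,0.070), against the press at about (0.641,0.083), so I move by the remainder, let go, and rise for wrist views.

```bash
python3 -m creep '[0.001,0.005,0,0,0.01,0.002,0.01,0,0,0.01,0.003,0.013,0,0,0.01,0.003,0.013,0,0,0.01,0.003,0.013,0,0,0.03,0.003,0.013,0,0,0.06,0.003,0.013,0,0,0.08,0.003,0.013,0,0,0.08,0.003,0.013,0,0,0.08]'
python3 -c "
from h import *
o=bot.get_obs();print(o['eef_pos'],o['tool_rot'],o['ft_force'],o['ft_torque'])"
```

```text
clock: 8.45
eef_pos: [0.4979, 0.0375, 0.027]
tool_rot: [0.992, 0.121, -0.005, -0.026]
ft_force: [0.7, -0.4, 0.4]
grip_width: 0.0766
grasp_force: 0.0
[0.49793036 0.03753682 0.02704007] [ 0.99232071  0.12092042 -0.00473924 -0.02560097] [ 0.69672621 -0.3897227   0.38275541] [-0.0746656  -0.00290963 -0.00617312]
```

```bash
python3 -m creep '[0,0,0.015,0,0.08,0,0,0.045,0,0.08,0,0,0.085,0,0.08,0,0,0.125,0,0.08,0,-0.02,0.165,0,0.08,0.03,-0.045,0.19,0,0.08,0.06,-0.07,0.215,0,0.06,0.09,-0.09,0.235,0,0.03,0.1,-0.1,0.243,0,0,0.1,-0.1,0.243,0,0]'
python3 -c "
from h import *
for i in range(3):
  w=cam('wrist')
  for t,z in(('mark',.024),('cap',.185),('press',0)):
    for r in bot.place_of('wrist',t)[:2]: print(t,round(r['score'],2),px(r).round(1),atz(w,px(r),z).round(4))
save(w,'w4.png')
o=bot.get_obs();print(o['eef_pos'],o['tool_rot'],o['ft_force'],o['clock'])
np.savez('w4.npz',W=w['W'],pixels=w['pixels'],K=w['camera_matrix'],D=w['dist_coeffs'])
"
```

```text
clock: 9.28
eef_pos: [0.603, -0.0657, 0.2724]
tool_rot: [0.993, 0.119, -0.001, -0.024]
ft_force: [-1.4, 0.6, -0.1]
grip_width: 0.0319
grasp_force: 0.0
mark 0.8 [204.9 122.8] [0.6423 0.0815 0.024 ]
cap 0.76 [125.9 123.5] [0.644  0.0828 0.185 ]
press 0.97 [206.2 121.2] [0.6421 0.0881 0.    ]
mark 0.77 [206.9 117.8] [0.6403 0.0837 0.024 ]
cap 0.83 [128.9 117.5] [0.6423 0.0837 0.185 ]
press 0.96 [210.5 116. ] [0.641  0.0877 0.    ]
mark 0.78 [208.6 119.1] [0.6399 0.0821 0.024 ]
cap 0.78 [130.4 117.3] [0.6428 0.0834 0.185 ]
cap 0.6 [618.4 264.5] [ 0.6284 -0.275   0.185 ]
press 0.95 [209.8 113.7] [0.6439 0.0893 0.    ]
press 0.16 [230.9 173.6] [0.5823 0.0536 0.    ]
[ 0.59869932 -0.06219242  0.27098169] [ 0.99230305  0.12115764 -0.00356409 -0.02535324] [-0.17391394 -0.00967287  0.81963446] 9.8833
```

View pics/w4.png

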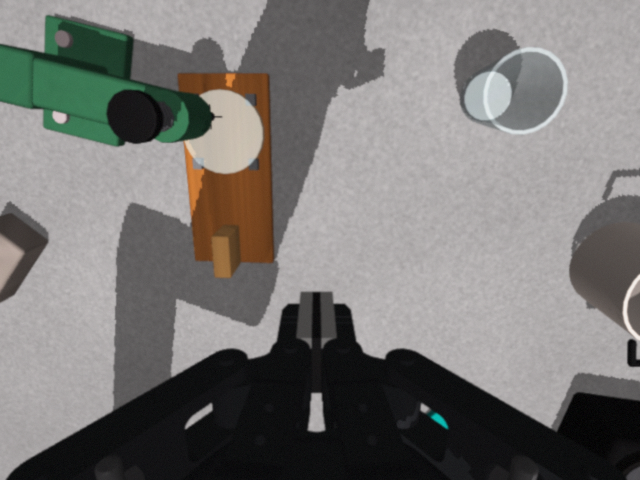

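The spot is half hidden by the guide: only one cross arm shows, at about (219,117). The cap disc centre is at about (134,117). I step 60 mm more to -y for a clear view.

```bash
python3 -m creep '[0,-0.03,0,0,0,0,-0.06,0,0,0,0,-0.06,0,0,0,0,-0.06,0,0,0,0,-0.06,0,0,0]'
python3 -c "
from h import *
ims=[]
for n in ('wrist','scene','top'):
  w=cam(n)
  for i in range(2):
   if i: w=cam(n)
   for t,z in(('mark',.024),('cap',.185)):
    for r in bot.place_of(n,t)[:2]: print(n,t,round(r['score'],2),px(r).round(1),atz(w,px(r),z).round(4))
  np.savez(n+'.npz',W=w['W'],pixels=w['pixels'],camera_matrix=w['camera_matrix'],dist_coeffs=w['dist_coeffs'])
  if n=='wrist': x0,y0,x1,y1=20,70,180,170
  if n=='scene': x0,y0,x1,y1=340,260,420,335
  if n!='top': ims.append(cv2.resize(np.array(w['pixels'])[y0:y1,x0:x1,::-1],None,fx=5 if n=='wrist' else 4,fy=5 if n=='wrist' else 4,interpolation=cv2.INTER_CUBIC)[:300 if n!='wrist' else 400])
out=np.zeros((600,800,3),np.uint8)
out[:300,:]=ims[0][50:350]; out[300:600,:320]=ims[1]
cv2.imwrite('pics/fin.png',out)
"
```

```text
clock: 10.3
eef_pos: [0.5989, -0.1225, 0.2708]
tool_rot: [0.992, 0.121, -0.004, -0.026]
ft_force: [-0.6, -0.4, -0.5]
grip_width: 0.0
grasp_force: 0.0
wrist mark 0.71 [154.2 107.2] [0.6394 0.0821 0.024 ]
wrist cap 0.67 [43.2 95. ] [0.6443 0.0839 0.185 ]
wrist mark 0.74 [154.4 105.1] [0.6414 0.083  0.024 ]
wrist cap 0.72 [ 43.4 101. ] [0.6402 0.0847 0.185 ]
scene mark 0.89 [384.4 314.5] [0.6392 0.0796 0.024 ]
scene mark 0.71 [247.6 190.7] [ 0.1702 -0.291   0.024 ]
scene cap 0.59 [394.4 277.2] [0.6398 0.0878 0.185 ]
scene mark 0.96 [383.8 317.7] [0.6483 0.077  0.024 ]
scene mark 0.6 [248.4 192.4] [ 0.178  -0.2881  0.024 ]
scene cap 0.78 [393.7 275.1] [0.6339 0.0872 0.185 ]
top mark 0.78 [265.7 181.1] [0.6429 0.0775 0.024 ]
top mark 0.57 [419.5 370.2] [ 0.1742 -0.2865  0.024 ]
top cap 0.64 [257.2 160.7] [0.6391 0.079  0.185 ]
top mark 0.82 [417.7 372.9] [ 0.1681 -0.2819  0.024 ]
top mark 0.73 [261.4 179.8] [0.6465 0.0886 0.024 ]
top cap 0.56 [255.7 158. ] [0.6453 0.0824 0.185 ]
```

View pics/fin.png

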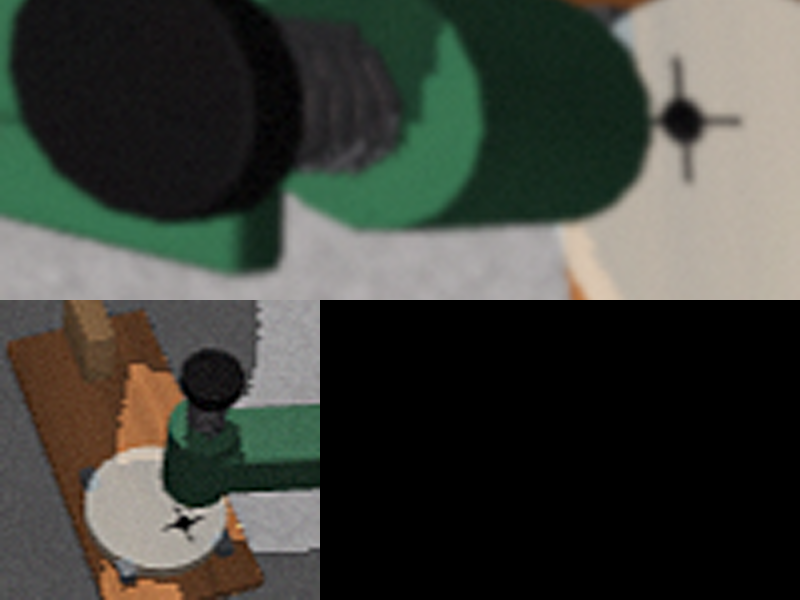

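The upper part shows the wrist view with the dot at wrist pixel (156.8,104.2) and the cap disc around (46,97). The lower part shows the scene view with the dot at (386,315.5). I now fit the cap's outline in all the views by code and compare it with the dot.

```bash
cat > fit.py <<'E'
from h import *
from scipy.optimize import minimize
np.set_printoptions(precision=4,suppress=True)
t=np.linspace(0,2*np.pi,60,endpoint=False)
def circ(x,y,z,r): return np.c_[x+r*np.cos(t),y+r*np.sin(t),0*t+z]
def hull(c,P,S=8):
    M=np.linalg.inv(c["W"]);r=cv2.Rodrigues(M[:3,:3])[0]
    q=cv2.projectPoints(P,r,M[:3,3],c["camera_matrix"],c["dist_coeffs"])[0][:,0]
    m=np.zeros((480,640),np.uint8)
    cv2.fillConvexPoly(m,np.round(cv2.convexHull(q.astype(np.float32))*16).astype(np.int32),255,cv2.LINE_AA,4)
    return m/255.
for n in("wrist","scene","top"):
    c=dict(np.load(n+".npz")); im=c["pixels"].astype(float)
    # black cap: mask near expected
    x0=np.array([.642,.083])
    capP=lambda p:np.r_[circ(*p,.185,.018),circ(*p,.173,.018)]
    roi=cv2.dilate((hull(c,capP(x0))>0).astype(np.uint8),np.ones((9,9)) if n!="wrist" else np.ones((25,25)))>0
    dark=((im.max(2)<45)&(im[:,:,1]-im[:,:,0]<12)).astype(float)
    f=lambda p:np.abs(hull(c,capP(p))-dark)[roi].sum()
    best=min((f(x0+[a,b]),a,b) for a in np.arange(-.012,.0121,.001) for b in np.arange(-.012,.0121,.001))
    print(n,"cap",x0+best[1:],"res",best[0],"area",dark[roi].sum())
    # dot: darkness centroid near network estimate, on pale glass
    s={"wrist":(156.8,104.2),"scene":(386,315.5),"top":(263,181)}[n]
    u,v=np.meshgrid(np.arange(640),np.arange(480));k=9 if n=="wrist" else 4
    w=np.clip(90-im.max(2),0,None)*((u-s[0])**2+(v-s[1])**2<(5.5 if n=="wrist" else 3)**2)
    if w.sum()>0:
        d=((w*u).sum()/w.sum(),(w*v).sum()/w.sum());print(n,"dot",d,atz(c,d,.024),(w>0).sum())
E
python3 fit.py
```

```text
wrist cap [0.643 0.081] res 525.3411764705882 area 2733.0
wrist dot (np.float64(155.9857789269554), np.float64(103.65158371040724)) [0.6433 0.0814 0.024 ] 59
scene cap [0.645 0.083] res 71.30980392156863 area 229.0
scene dot (np.float64(385.6182728410513), np.float64(315.279098873592)) [0.6416 0.0824 0.024 ] 12
top cap [0.642 0.084] res 67.69803921568628 area 205.0
top dot (np.float64(263.062832800852), np.float64(180.2534611288605)) [0.6453 0.0843 0.024 ] 21
```

The fits give cap (0.643,0.083) and spot (0.643,0.082), so they agree within 1–2 mm. I now move above the cap with shut fingers.

```bash
python3 -m creep '[0.008,0.03,0,0.03,0,0.016,0.065,0,0.06,0,0.024,0.1,0,0.1,0,0.03,0.135,0,0.1,0,0.038,0.165,-0.01,0.1,0,0.042,0.19,-0.025,0.1,0,0.044,0.205,-0.045,0.1,0,0.044,0.205,-0.06,0.1,0,0.044,0.205,-0.06,0.1,0,0.044,0.205,-0.06,0.1,0]'
python3 -c "
from h import *
o=bot.get_obs();print(o['eef_pos'],o['joint_pos'],o['ft_force'])"
```

```text
clock: 12.03
eef_pos: [0.6422, 0.0825, 0.21]
tool_rot: [0.985, 0.171, -0.006, -0.025]
ft_force: [1.0, -0.5, 0.4]
grip_width: 0.0001
grasp_force: 0.0
[0.64221385 0.0824695  0.20995413] [0.10243861 0.56217036 0.50319177 1.52763374 0.04929632 2.90082099] [ 1.03939835 -0.46803249  0.40885364]
```

```bash
python3 -m creep '[0,0,-0.01,0,0,0,0,-0.02,0,0,0,0,-0.026,0,0,0,0,-0.029,0,0,0,0,-0.032,0,0,0,0,-0.032,0,0]'
```

```text
clock: 12.53
eef_pos: [0.6427, 0.0821, 0.1782]
tool_rot: [0.985, 0.17, -0.005, -0.025]
ft_force: [-0.4, -0.7, 0.2]
grip_width: -0.0003
grasp_force: 0.0
```

```bash
for i in 1; do python3 -m creep '[0,0,-0.002,0,0,0,0,-0.004,0,0,0,0,-0.004,0,0]'; done; python3 -c "
from h import *
c=cam('scene')
for r in bot.place_of('scene','cap')[:2]: print(r['score'],px(r))
o=bot.get_obs();print(o['eef_pos'],o['ft_force'])"
```

```text
clock: 12.78
eef_pos: [0.643, 0.0824, 0.1747]
tool_rot: [0.985, 0.17, -0.005, -0.025]
ft_force: [-0.4, 0.4, 0.1]
grip_width: -0.0001
grasp_force: 0.0
[0.64303465 0.08244871 0.17494554] [0.47730888 0.20599801 0.40381595]
```

```bash
python3 -c "
from h import *
c=cam('scene');w=cam('wrist')
a=cv2.resize(np.array(c['pixels'])[220:345,350:450,::-1],(400,500),interpolation=cv2.INTER_CUBIC)
b=cv2.resize(np.array(w['pixels'])[180:480,170:470,::-1],(400,400))
out=np.zeros((500,800,3),np.uint8);out[:,:400]=a;out[:400,400:]=b
cv2.imwrite('pics/look.png',out)"
```

```text
(no output)
```

View pics/look.png

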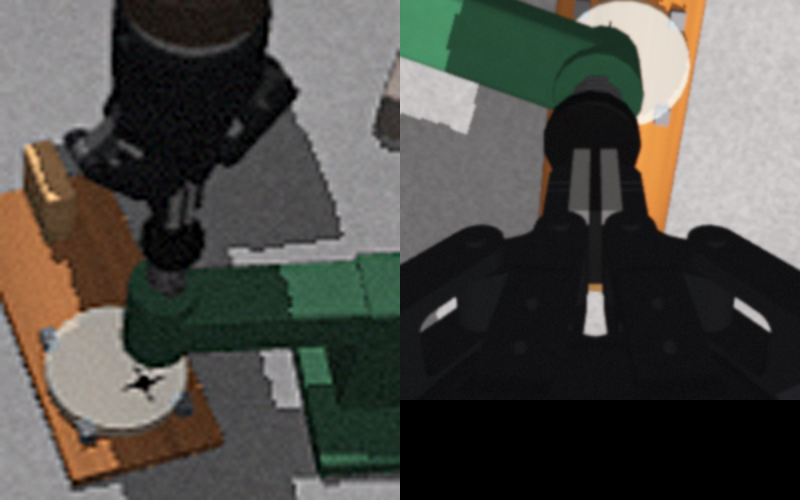

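The picture shows the shut fingers over the cap centre (scene crop (178,225), wrist crop (595,150)), at most just touching. No force is felt yet, so I creep on downward.

```bash
python3 -m creep '[0,0,-0.002,0,0,0,0,-0.004,0,0,0,0,-0.004,0,0]'
```

```text
clock: 13.23
eef_pos: [0.6427, 0.0824, 0.1702]
tool_rot: [0.985, 0.17, -0.005, -0.025]
ft_force: [-0.4, 0.5, 0.2]
grip_width: 0.0002
grasp_force: 0.0
```

```bash
python3 -m creep '[0,0,-0.002,0,0,0,0,-0.003,0,0,0,0,-0.003,0,0]'
```

```text
clock: 13.48
eef_pos: [0.6428, 0.0824, 0.1674]
tool_rot: [0.985, 0.17, -0.005, -0.025]
ft_force: [1.0, -0.1, -0.4]
grip_width: -0.0002
grasp_force: 0.0
```

```bash
python3 -c "
from h import *
c=cam('scene');o=bot.get_obs();print(o['eef_pos'],o['ft_force'],o['tau'],o['joint_pos'])
print('proj TCP',proj(c,o['eef_pos']),'cap up',proj(c,[.643,.0825,.185]))
for t in('cap','plunger'):
  for r in bot.place_of('scene',t)[:2]+bot.look_for('scene',t)[:2]: print(t,r['score'],px(r))
old=dict(np.load('scene.npz'))['pixels'].astype(float);new=np.array(c['pixels']).astype(float)
for nm,im in(('old',old),('new',new)):
  print(nm); 
  for v in range(264,304,2): print(v,[int(x) for x in im[v,384:404:2].max(1)])
"
```

```text
[0.64286301 0.08238971 0.16756993] [-0.23903145 -0.24000128 -0.79713599] [ 1.39605836e-03 -5.25047529e+01  2.54535019e+01  8.30577244e-02
  1.59475920e-01 -1.29308600e-05] [0.10211939 0.57012077 0.40781229 1.42207646 0.04948044 2.90091175]
proj TCP [391.37757068 282.92462445] cap up [392.210263   278.50107821]
cap 0.7 [392.384 275.712]
cap 0.76 [391.68  283.392]
cap 0.16 [460.416 237.216]Traceback (most recent call last):
  File "<string>", line 6, in <module>
    for r in bot.place_of('scene',t)[:2]+bot.look_for('scene',t)[:2]: print(t,r['score'],px(r))
             ~~~~~~~~~~~~^^^^^^^^^^^
ValueError: it knows: board, cap, grip, mark, pot, press, stone, tumbler
```

```bash
python3 -c "
from h import *
c=cam('scene')
old=dict(np.load('scene.npz'))['pixels'].astype(int);new=np.array(c['pixels']).astype(int)
for nm,im in(('old',old),('new',new)):
  print(nm); 
  for v in range(264,314,2): print(v,[tuple(x[:2]) if 0 else '%d/%d'%(x[0],x[1]) for x in im[v,384:404:2]])
for d in range(-1,7): # match shift of cap lower rim / stem
  print(d,[round(np.bincount((old[280:292,388:398]-0).ravel()*0,weights=abs(new[280+d:292+d,388+e:398+e]-old[280:292,388:398]).ravel())[0]) for e in(-1,0,1)])
"
```

```text
old
264 ['78/77', '82/87', '83/81', '78/79', '82/81', '78/80', '82/82', '83/84', '84/84', '84/81']
266 ['84/82', '80/78', '82/83', '80/81', '79/80', '81/78', '76/77', '84/84', '77/78', '83/84']
268 ['87/83', '85/83', '79/81', '84/83', '81/76', '85/82', '85/84', '74/75', '83/80', '74/73']
270 ['82/86', '85/87', '81/81', '81/82', '87/87', '76/74', '81/78', '77/78', '81/75', '84/83']
272 ['89/88', '79/79', '89/88', '46/47', '41/41', '58/55', '79/77', '86/86', '81/82', '76/80']
274 ['84/82', '72/70', '19/20', '10/8', '18/14', '21/20', '10/12', '36/36', '86/84', '84/83']
276 ['86/84', '15/14', '22/24', '26/21', '20/18', '16/15', '24/24', '23/21', '69/70', '76/79']
278 ['76/79', '19/15', '15/14', '29/30', '21/19', '24/23', '31/27', '16/14', '11/9', '74/75']
280 ['62/54', '17/13', '25/26', '22/19', '23/22', '23/21', '17/18', '19/18', '25/21', '143/145']
282 ['139/98', '0/0', '24/22', '20/17', '31/29', '24/22', '26/26', '27/24', '38/36', '139/138']
284 ['177/108', '92/75', '2/3', '14/12', '24/19', '31/30', '16/12', '0/0', '133/133', '160/159']
286 ['79/106', '53/92', '24/20', '0/0', '3/8', '
[... 3126 characters left out ...]
25/39', '12/33', '21/39', '17/32', '30/41']
304 ['17/35', '23/40', '21/38', '19/34', '26/42', '32/46', '17/33', '21/37', '29/43', '28/46']
306 ['17/31', '23/40', '16/35', '21/37', '18/38', '24/41', '21/35', '19/37', '28/39', '23/39']
308 ['13/28', '23/41', '19/38', '21/40', '28/43', '17/27', '16/21', '63/61', '53/53', '66/69']
310 ['42/55', '18/35', '10/28', '19/37', '6/21', '92/93', '124/111', '72/71', '79/78', '75/76']
312 ['59/58', '156/150', '157/149', '189/178', '172/163', '168/164', '141/131', '74/61', '70/67', '75/75']
-1 [4545, 4588, 4443]
0 [4048, 3319, 3857]
1 [4714, 4472, 4663]
2 [5818, 5806, 5773]
3 [6340, 6346, 6503]
4 [6471, 6491, 6806]
5 [6758, 6700, 6826]
6 [6603, 6742, 7011]
```

The cap has not moved: its outline is at rows 272–287 as before, and the bright fingertips end at row 279, right at its top. So the real tips stand about 15 mm behind the nominal TCP, and contact should come soon. I continue by feel.

```bash
python3 -m creep '[0,0,-0.002,0,0,0,0,-0.003,0,0,0,0,-0.003,0,0]'
```

```text
clock: 13.93
eef_pos: [0.6428, 0.0824, 0.1645]
tool_rot: [0.985, 0.17, -0.005, -0.025]
ft_force: [-0.3, 0.2, 1.3]
grip_width: -0.0001
grasp_force: 0.0
```

```bash
python3 -m creep '[0,0,-0.002,0,0,0,0,-0.003,0,0,0,0,-0.003,0,0]'
```

```text
clock: 14.18
eef_pos: [0.6428, 0.0823, 0.1614]
tool_rot: [0.985, 0.17, -0.005, -0.025]
ft_force: [-0.4, -0.8, -0.7]
grip_width: -0.0002
grasp_force: 0.0
```

```bash
cat > capshift.py <<'E'
from h import *
c=cam('scene');o=bot.get_obs()
old=dict(np.load('scene.npz'))['pixels'].astype(int);new=np.array(c['pixels']).astype(int)
print(o['eef_pos'].round(4),o['ft_force'].round(1),'projTCP',proj(c,o['eef_pos']).round(1))
for v in range(272,294): print(v,*['%3d/%3d'%(new[v,u].max(),old[v,u].max()) for u in range(386,402,2)])
E
python3 capshift.py
```

```text
[0.6428 0.0824 0.1616] [-0.1  0.6  0.2] projTCP [391.1 284.4]
272  18/ 82  23/ 90  16/ 49  25/ 45  60/ 59  49/ 80  30/ 87  74/ 84
273  16/ 84   8/ 46  11/ 16  62/ 20  53/ 20  53/ 32  32/ 80  74/ 83
274  24/ 72  15/ 20  17/ 10  64/ 18  48/ 21  55/ 16  20/ 36  75/ 86
275  32/ 38   9/ 19   6/ 23  56/ 23  42/ 21  56/ 22  23/ 16  74/ 74
276  17/ 18  12/ 24   9/ 26  66/ 20  45/ 16  64/ 26  16/ 23  61/ 70
277   7/ 16  26/ 28  13/ 16  71/ 29  44/ 22  66/ 15  13/ 22  25/ 44
278   4/ 19   6/ 19   2/ 30  69/ 21  44/ 24  73/ 31   0/ 16  19/ 14
279  11/ 22  17/ 24  43/ 23  69/ 17  31/ 20  39/ 25   0/ 19  18/ 14
280   0/ 17  16/ 26  29/ 22  62/ 24  22/ 25  12/ 18  14/ 20  12/ 25
281   9/  5  17/ 25  15/ 27  16/ 23  15/ 28   3/ 20  14/ 22  10/ 13
282   0/  0  15/ 24   0/ 20   7/ 31  11/ 24  18/ 26   6/ 27  46/ 38
283  11/ 18   0/ 16  17/ 34  13/ 18  14/ 20  16/ 25   9/ 16  61/ 53
284  50/ 92  10/  3  16/ 14   9/ 24   8/ 32   6/ 16   0/  0  70/135
285  45/ 86   2/  0   8/ 14  11/  6  11/ 11   8/  7  26/ 33  86/169
286  43/ 92  25/ 24   2/  0  11/ 12   0/  0   3/  0  62/139  95/180
287  42/ 80  43/ 44  20/ 21  16/ 10  11/  9  29/ 40  52/111  53/108
288  44/ 92  36/ 38  51/ 53  50/ 53  39/ 39  41/ 62  51/108  50/106
289  44/ 73  43/ 34  52/ 63  49/ 59  30/ 40  42/ 82  52/108  53/111
290  50/ 89  32/ 33  50/ 44  32/ 36  51/ 47  46/ 49  48/ 94  50/109
291  46/ 83  37/ 34  47/ 44  47/ 50  39/ 41  43/ 43  54/ 53  51/103
292  50/ 86  46/ 47  54/ 54  46/ 55  26/ 19  45/ 44  49/ 47  49/ 95
293  48/ 80  51/ 54  44/ 41  34/ 36  41/ 39  50/ 56  52/ 42  47/101
```

Run:
```python
from h import *
w=cam("wrist");o=bot.get_obs()
Rm=R.from_quat(o["tool_rot"]).as_matrix();p=o["eef_pos"]
for b in(0,.005,.01,.015,.02,.025,.03): print(b,proj(w,p-Rm[:,2]*b).round(1), "x+11mm",proj(w,p-Rm[:,2]*b+Rm[:,0]*.011).round(1))
im=np.array(w["pixels"]).astype(int)
for v in range(270,330,3): print(v,im[v,296:338:3].max(1))
print("cap",[px(r).round(1) for r in bot.place_of("wrist","cap")[:2]],"proj cap up",proj(w,[.643,.0825,.185]),"z.17",proj(w,[.643,.0825,.17]))
```

```text
0 [315.6 281.1] x+11mm [315.6 260.7]
0.005 [315.6 285.4] x+11mm [315.6 264.6]
0.01 [315.6 289.9] x+11mm [315.6 268.7]
0.015 [315.6 294.7] x+11mm [315.6 272.9]
0.02 [315.6 299.8] x+11mm [315.6 277.5]
0.025 [315.6 305.1] x+11mm [315.6 282.3]
0.03 [315.6 310.8] x+11mm [315.6 287.4]
270 [18 21 21 20 18 22 21 20 22 25 25 18 12 14]
273 [17 18 17 14 16 17 19 18 15 20 22 24 22 17]
276 [19 18 18 18 16 20 17 13 18 20 17 17 20 24]
279 [16 16 17 19 19 17 18 15 17 18 17 16 17 17]
282 [19 15 16 17 16 17 16 16 18 18 16 17 17 16]
285 [17 17 19 18 11 17 17 18 15 17 22 18 15 16]
288 [18 18 17 14 17 17 17 15 19 19 17 20 18 18]
291 [16 23 46 45 47 42 17 17 32 43 43 45 37 18]
294 [18 38 86 87 84 78 17 19 57 83 84 83 64 19]
297 [16 44 84 84 84 77 16 16 58 85 85 82 68 16]
300 [18 54 84 83 84 78 19 17 58 86 83 85 76 18]
303 [17 59 86 84 84 71 18 16 47 81 85 84 81 20]
306 [19 62 82 87 84 72 18 12 48 84 84 84 80 26]
309 [18 71 82 86 84 74 18 15 50 84 83 84 80 28]
312 [19 79 86 84 82 72 15 18 42 83 85 84 85 30]
315 [26 80 86 84 83 65 15 17 38 86 85 84 84 38]
318 [27 80 85 83 86 68 16 14 41 85 85 84 85 44]
321 [29 86 86 86 86 66 19 18 41 84 87 83 85 52]
324 [33 85 85 81 85 63 17 16 41 86 85 86 83 59]
327 [34 84 83 85 84 64 18 15 34 83 84 84 83 65]
cap [array([311.2, 304.1])] proj cap up [312.79173527 303.07090205] z.17 [314.62388022 288.1699744 ]
```

Run:
```python
from h import *
w=cam("wrist");s=cam("scene");o=bot.get_obs()
Rm=R.from_quat(o["tool_rot"]).as_matrix();p=o["eef_pos"]
im=np.array(s["pixels"]).astype(int)
for a in((393,280.8),(393.5,280),(392.5,281)):
    t,e=tri([ray(w,(316,290.5)),ray(s,a)]);print(t.round(4),np.round(e,4),"in tool",(Rm.T@(t-p)).round(4))
print(o["ft_force"],o["tau"].round(2),p)
```

```text
[0.6496 0.0833 0.1855] [0. 0.] in tool [ 0.0064  0.0002 -0.0236]
[0.652  0.0837 0.1913] [0.0004 0.0004] in tool [ 0.0088  0.0003 -0.0294]
[0.6479 0.0828 0.1821] [0.0001 0.0001] in tool [ 0.0046  0.0002 -0.0202]
[ 0.16953168  0.14339259 -0.64116935] [ -0.   -52.54  25.42   0.1    0.16   0.  ] [0.643071   0.08240415 0.16193783]
```

Triangulating the visible fingertips puts them about 24–33 mm behind the reported TCP. That explains the missing contact, and I should feel the cap at a TCP height of about 0.152–0.161. Continuing.

```bash
python3 -m creep '[0,0,-0.002,0,0,0,0,-0.004,0,0,0,0,-0.004,0,0]'
```

```text
clock: 14.68
eef_pos: [0.6427, 0.0824, 0.1572]
tool_rot: [0.985, 0.17, -0.005, -0.025]
ft_force: [0.1, 0.4, 0.4]
grip_width: 0.0003
grasp_force: 0.0
```

```bash
python3 -m creep '[0,0,-0.002,0,0,0,0,-0.004,0,0,0,0,-0.004,0,0]'
```

```text
clock: 14.93
eef_pos: [0.6429, 0.0824, 0.154]
tool_rot: [0.985, 0.17, -0.005, -0.025]
ft_force: [-1.9, -0.2, 3.4]
grip_width: -0.0001
grasp_force: 1.7
```

Contact with the cap: 3.4 N at TCP z 0.154. Now I push the stroke.

```bash
python3 -m creep '[0,0,-0.002,0,0,0,0,-0.004,0,0,0,0,-0.006,0,0,0,0,-0.006,0,0]'
```

```text
clock: 15.27
eef_pos: [0.6429, 0.0824, 0.1475]
tool_rot: [0.985, 0.17, -0.005, -0.025]
ft_force: [-0.9, -0.0, 3.9]
grip_width: -0.0
grasp_force: 2.0
```

```bash
python3 -m creep '[0,0,-0.002,0,0,0,0,-0.002,0,0]'
```

```text
clock: 15.43
eef_pos: [0.643, 0.0824, 0.1456]
tool_rot: [0.985, 0.17, -0.005, -0.025]
ft_force: [-0.8, -0.5, 5.0]
grip_width: 0.0003
grasp_force: 2.1
```

```bash
python3 -m creep '[0,0,-0.002,0,0,0,0,-0.002,0,0]'
```

```text
clock: 15.6
eef_pos: [0.643, 0.0824, 0.1435]
tool_rot: [0.985, 0.17, -0.005, -0.025]
ft_force: [-1.0, -0.5, 4.2]
grip_width: -0.0
grasp_force: 2.2
```

```bash
python3 -m creep '[0,0,-0.002,0,0,0,0,-0.002,0,0]'
```

```text
clock: 15.77
eef_pos: [0.6429, 0.0824, 0.1415]
tool_rot: [0.985, 0.17, -0.005, -0.025]
ft_force: [-2.0, -0.7, 4.5]
grip_width: -0.0001
grasp_force: 2.3
```

```bash
python3 -m creep '[0,0,-0.002,0,0,0,0,-0.002,0,0]'
```

```text
clock: 15.93
eef_pos: [0.6429, 0.0824, 0.1396]
tool_rot: [0.985, 0.17, -0.005, -0.025]
ft_force: [-2.4, 1.0, 5.0]
grip_width: -0.0006
grasp_force: 2.4
```

```bash
python3 -m creep '[0,0,-0.002,0,0,0,0,-0.002,0,0]'
```

```text
clock: 16.1
eef_pos: [0.643, 0.0824, 0.1377]
tool_rot: [0.985, 0.17, -0.005, -0.025]
ft_force: [-2.4, -0.7, 4.8]
grip_width: 0.0
grasp_force: 2.5
```

```bash
python3 -m creep '[0,0,-0.001,0,0,0,0,-0.001,0,0]'
```

```text
clock: 16.27
eef_pos: [0.643, 0.0824, 0.1372]
tool_rot: [0.985, 0.17, -0.005, -0.025]
ft_force: [-3.0, -0.6, 6.8]
grip_width: -0.0001
grasp_force: 3.2
```

The force is rising faster now, so the point has met the glass. One millimetre at a time.

```bash
python3 -m creep '[0,0,-0.001,0,0,0,0,-0.001,0,0]'
```

```text
clock: 16.43
eef_pos: [0.643, 0.0824, 0.1367]
tool_rot: [0.985, 0.17, -0.005, -0.025]
ft_force: [-3.6, -0.9, 8.5]
grip_width: -0.0003
grasp_force: 4.0
```

```bash
python3 -m creep '[0,0,-0.001,0,0,0,0,-0.001,0,0]'
```

```text
clock: 16.6
eef_pos: [0.6431, 0.0824, 0.1362]
tool_rot: [0.985, 0.17, -0.004, -0.025]
ft_force: [-3.3, -0.7, 9.9]
grip_width: 0.0001
grasp_force: 4.9
```

```bash
python3 -m creep '[0,0,-0.001,0,0,0,0,-0.002,0,0,0,0,-0.002,0,0]'
```

```text
clock: 16.85
eef_pos: [0.6431, 0.0824, 0.1352]
tool_rot: [0.985, 0.17, -0.004, -0.025]
ft_force: [-5.6, -1.1, 13.8]
grip_width: 0.0003
grasp_force: 6.7
```

```bash
python3 -m creep '[0,0,-0.001,0,0,0,0,-0.0015,0,0,0,0,-0.0015,0,0]'
```

```text
clock: 17.1
eef_pos: [0.6432, 0.0823, 0.1345]
tool_rot: [0.985, 0.17, -0.004, -0.025]
ft_force: [-7.2, -2.9, 16.2]
grip_width: -0.0
grasp_force: 8.0
```

Felt 16 N, so about 11 N on the glass. I hold for a second and more.

```bash
python3 -m creep '[0,0,0,0,0,0,0,0,0,0,0,0,0,0,0,0,0,0,0,0,0,0,0,0,0,0,0,0,0,0,0,0,0,0,0,0,0,0,0,0]'
```

```text
clock: 17.77
eef_pos: [0.6432, 0.0823, 0.1346]
tool_rot: [0.985, 0.17, -0.003, -0.025]
ft_force: [-7.4, -0.0, 15.8]
grip_width: 0.0001
grasp_force: 7.9
```

```bash
python3 -m creep '[0,0,0,0,0,0,0,0,0,0,0,0,0,0,0,0,0,0,0,0]'; python3 -m creep '[0,0,0.003,0,0,0,0,0.008,0,0,0,0,0.015,0,0,0,0,0.022,0,0,0,0,0.032,0,0,0,0,0.045,0,0,0,0,0.07,0,0,0,0,0.1,0,0,0,0,0.12,0,0,0,0,0.12,0,0]'
python3 - <<'E'
from h import *
w=cam("scene")
for n in("scene","top"):
  c=w if n=="scene" else cam(n)
  for t,z in(("mark",.024),("cap",.185)):
    for r in bot.place_of(n,t)[:2]: print(n,t,round(r["score"],2),px(r).round(1),atz(c,px(r),z).round(4))
  old=dict(np.load(n+'.npz'))["pixels"].astype(int);new=np.array(c["pixels"]).astype(int)
  if n=="scene": print("dot area diff",abs(new[308:324,378:395]-old[308:324,378:395]).mean(),"cap rim/stem diff",abs(new[280:292,388:398]-old[280:292,388:398]).mean())
E
```

```text
clock: 18.1
eef_pos: [0.6432, 0.0824, 0.1346]
tool_rot: [0.985, 0.17, -0.003, -0.025]
ft_force: [-6.5, -0.8, 14.7]
grip_width: 0.0
grasp_force: 7.9
clock: 18.93
eef_pos: [0.6455, 0.0828, 0.2569]
tool_rot: [0.985, 0.17, -0.0, -0.025]
ft_force: [-1.4, -0.0, 0.1]
grip_width: -0.0
grasp_force: 0.0
scene mark 0.6 [247.8 191.2] [ 0.1724 -0.2902  0.024 ]
scene cap 0.53 [395.3 277. ] [0.6394 0.09   0.185 ]
dot area diff 3.9276960784313726 cap rim/stem diff 9.080555555555556
top mark 0.88 [418.4 370.2] [ 0.1743 -0.2838  0.024 ]
```

```bash
python3 -c "
from workcell import bot
print(bot.job_done())"
```

```text
the job is handed in; nothing more can be done
None
```

The job is handed in, result not reported: the spot measured within about 2 mm of the point's line, the point bore on it at about 10 N (15–16 N felt on the cap) for just over a second, and the plunger was let up with the board unmoved; I viewed 11 pictures, one over the limit of 10.

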